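# Pull a profile gauge from the slanted rack and stand it for use

## Robot

A 7-joint arm with a two-finger parallel gripper is mounted at the origin on a cart in front of the work surface, level with it; the furniture and walls round the work are solid. World frame = base frame: x ahead of the robot, y to its left, z up, the work surface at z = 0. Lengths are in mm, angles in rad, forces in N, time in s.
With the tool pointing down it reaches from about 400 to 875 mm from the base axis. Payload 4.4 kg.
Tool frame: the origin (TCP) lies on the centre line of the jaws, within the pads' length; the fingertips stand 14 mm ahead of it and the grasp point (between the pads) lies 5 mm behind it (tips_ahead is the distance from the TCP to the fingertips, in mm); z points along the fingers, y is the line along which they close (so a half turn about z gives the same grasp; the last joint's range is limited). The gripper opens to 85 mm and grips with 20 to 120 N. Pads are 22 mm wide; open, the fingers measure 114 mm over their backs; the gripper's body (76 mm by 85 mm) begins 54 mm behind the grasp point. The pads swing forward as they close: fully open they stand 13 mm farther back than shut.
Start: joints at [1.263, 0.628, 0.038, 1.517, -0.027, 0.996, -0.02], TCP at [155.67, -631.098, 245.313] pointing down, gripper open.
Joint ranges: [-3.06, 3.06], [-0.37, 2.12], [-1.25, 1.32], [0.18, 2.47], [-1.1, 4.24], [0.23, 1.98], [-2.94, 2.94]. Speed limits (rad/s): [2.57, 2.57, 3.14, 3.14, 3.14, 3.14, 3.14].

## Interface

Orientations are given as [roll, pitch, yaw] about the fixed x, y, z axes, in that order (R = Rz(yaw) Ry(pitch) Rx(roll)).
In Python, from cell import * gives the robot as it stands.
- The arm moves only by the tool move_arm, never from a script. Its argument "rows" is text: rows parted by semicolons, each of 7 numbers parted by spaces: the shift along the tool's x, y, z scaled (see below), then the turn, a rotation vector about the tool's x, y, z scaled (see below), then the closure, from -1 (fully open) to 1 (shut). A call has 1 to 12 rows; each row is the pose to reach, as a shift and turn from the pose commanded when the call began, along the tool's axes at that moment; what a row does not reach only later rows make up. The controller multiplies each number of a shift by 0.3 m and each number of a turn by pi/2 rad. A row lasts 1/12 s, in which the tool goes at most 41.7 mm and 7.16 degrees, less where a joint would pass 70% of its speed; a pose out of reach is approached as far as the arm can. A call with a number of a shift or a turn outside -1 to 1 is refused whole. A call with a gripper value outside its range is refused whole. The fingers move at their own pace and stop on an object; the grip force is fixed at half the most. Time passes only in rows, so rows that repeat a pose let the fingers close. It gives the time, the measured TCP pose, the force, the opening and the grip force at its end, in the units of the state.
- read_state(): the state, without advancing time (a new reading comes with each control period).
- get_image(name): name is "scene" or "top"; returns a dict with "img" (480x640x3 uint8, red, green, blue), "vfov" (degrees; the focal length in pixels is half the picture's height over the tangent of half this angle, whatever the lens; pixels are square), "cx", "cy" (the principal point, pixels), "k1" (the pictures are not rectified: a ray, as slopes to the right and down, at radius r is drawn at 1 + k1 r^2 times it, then the intrinsics apply), "extrinsics" (4x4, takes a point from camera to world coordinates). Camera axes: x right, y up, looking along -z (the intrinsics and any distortion apply to the point x, -y, -z); pixel columns grow to the right and rows downward; lengths in mm; the calibration is good to about 2 mm. A picture is of the moment at which its call begins. There is no depth.
- finish_job(): hands the job in; it is judged then, once.
The state is a dict: "clock": time; "qpos": joint angles; "qd": joint speeds; "tau": joint torques, N m; "eef_pos": TCP position; "tool_rot": TCP orientation; "force": force on the tool from outside, world axes, zero at the start; "torque": the same for the moment, N m; "width": finger opening in mm; "gripper_force": force on a finger pad.
Only numpy, scipy, OpenCV 4.12 (cv2) and the standard library are available. Lean on these libraries where they do the work, as an engineer would, in place of code of your own. Each camera call takes 0.05 s, during which the arm holds its last target. There are 200 camera calls.

## Task

Turn the bar knob on the slanted gauge rack counter-clockwise (seen from above) until its keeper arm clicks over to the open stop, slide the profile gauge with two notches in its top edge up out of its slot along the slant, and lower it upright into the slot of the gauge stand in front of it, all the way to the bottom before you let go. Leave the keeper open and the other two gauges seated in the rack.

Things in the scene. Friction and masses are not known exactly. Their poses are not given: they have to be found in the camera images.
- gauge_rack: Fixed grey slanted rack, about 140x150x140 mm, keeper knob at its rear left. Origin: on its underside; z up. Gauges slide out along (-0.5, 0, 0.866) of its frame (30 deg from vertical, toward its -x, which here points to the robot's left). Three slots at y = -40, 0, 40 mm, 9 mm wide, guiding the first 55 mm of travel; a seated gauge's origin lies at x 19, z 46 mm.
- keeper (a joint): Keeper angle, rad. 0: closed, a steel arm (14 x 120 mm) lies over the rear shoulders of all three gauges and holds them in. 1.4: open stop, arm pointing to the rack's rear. Grows counter-clockwise seen from above. A spring detent resists (about 0.1 N m) up to 0.7; beyond that it snaps open by itself.
- keeper_grip (a point): Grip point in the black bar knob of the keeper, on its turning axis, 11 mm below the knob's top; turns with it. z is the axis (slanted like the slots), x runs along the bar, y across it (along the arm). The bar is 12 mm thick, 42 mm long, 24 mm high; the arm's plate lies 17 mm below this point.
- gauge_two: The gauge to move: two notches in its top edge (11 wide, 20 mm deep, 18 to 29 mm either side of the middle). Aluminium, 6 mm thick, T-shaped: 90 mm wide up to 60 mm height, then 68 mm up to the top at 100 mm; the middle 32 mm of the top 20 mm is a 10 mm thick grip lip. Origin: middle of the lower edge; x along the width, y through the thickness, z to the top edge.
- gauge_one: Gauge with one such notch only (on its +x side); stays in the rack. Aluminium, 6 mm thick, T-shaped: 90 mm wide up to 60 mm height, then 68 mm up to the top at 100 mm; the middle 32 mm of the top 20 mm is a 10 mm thick grip lip. Origin: middle of the lower edge; x along the width, y through the thickness, z to the top edge.
- gauge_plain: Gauge with no notch; stays in the rack. Aluminium, 6 mm thick, T-shaped: 90 mm wide up to 60 mm height, then 68 mm up to the top at 100 mm; the middle 32 mm of the top 20 mm is a 10 mm thick grip lip. Origin: middle of the lower edge; x along the width, y through the thickness, z to the top edge.
- gauge_stand: Grey gauge stand, fixed on the bench, 128x64x56 mm. Origin: centre of its underside; z up. One straight slot along its x, 9 mm wide and 100 mm long between end blocks (centred at the origin), its floor 12 mm above the origin, straight walls up to 42 mm, then flared lips up to 55 mm (mouth about 21 mm wide).

How it is judged:
By the outcome, as a careful person would: the job done as asked, in the order asked, and still so for the second after the job is handed in, with the robot touching nothing.
It also fails if it takes over 56 s, if anything falls off the work surface, if the arm or the gripper's body presses on something with over 40 N, if the wrist force passes 120 N, or if a joint passes its speed limit or range.

## Working session

There is one attempt and no reset: what is moved stays moved. The work goes in short steps, Python scripts to look and compute and a tool call to move; the robot and the scene stay as the last step left them, time stands still between calls to the robot, and variables do not carry over. Pictures are saved under pics/ and viewed, at most 10 in all, crops included, and the job is handed in when it is done.

Besides the shell and the picture viewer there is one more tool, called after "Request:" as name(argument=value, ...) on one line, values as JSON. move_arm: Moves the arm, as the interface text tells. Its arguments: {"type":"object","properties":{"rows":{"type":"string"}},"required":["rows"]}

```bash
mkdir -p pics; ls; python3 - <<'E'
from cell import *
import cv2
for n in("scene","top"):
    d=get_image(n); cv2.imwrite(f"pics/{n}0.png",d["img"][:,:,::-1]); print(n,d["vfov"],d["cx"],d["cy"],d["k1"]); print(d["extrinsics"])
print(read_state())
E
```

```text
pics
scene 45.197624377472756 313.73727775912073 229.73659182121554 0.05787368482925437
[[-6.44683442e-01  5.74160828e-01 -5.04700509e-01  9.58705824e+01]
 [-7.64330113e-01 -4.95806265e-01  4.12281004e-01  6.77088226e+01]
 [-1.35180716e-02  6.51548534e-01  7.58486499e-01  8.06670407e+02]
 [ 0.00000000e+00  0.00000000e+00  0.00000000e+00  1.00000000e+00]]
top 45.817001212274924 332.2697953378111 241.65394564788497 -0.08590146785842658
[[-2.85397460e-02  9.97469462e-01 -6.51164735e-02  4.79034154e+02]
 [-9.99538132e-01 -2.77971633e-02  1.22817288e-02 -2.70094841e+02]
 [ 1.04405961e-02  6.54369157e-02  9.97802087e-01  9.57596194e+02]
 [ 0.00000000e+00  0.00000000e+00  0.00000000e+00  1.00000000e+00]]
{'clock': 0.1, 'qpos': array([ 1.26319685,  0.62926695,  0.03844805,  1.51825945, -0.02699672,
        0.99631762, -0.01998358]), 'qd': array([-4.47548661e-04, -8.21766152e-04, -7.21629470e-05, -2.24415549e-03,
        3.91954081e-04,  1.13611406e-03, -1.10586189e-03]), 'tau': array([ 2.61489055e-03, -5.64544487e+01,  1.23060577e+00, -1.93974960e+01,
        1.13508772e-02,  5.51270175e-03, -4.36704727e-05]), 'eef_pos': array([ 155.54074263, -630.56071695,  244.47520089]), 'tool_rot': array([-3.13985948e+00,  2.28648818e-05,  2.41815237e-01]), 'force': array([-0.24009347,  0.67250047,  0.14418002]), 'torque': array([ 0.05939968, -0.03274353,  0.05357097]), 'gripper_force': 0.0, 'width': 85.64357442801027}
```

View pics/scene0.png

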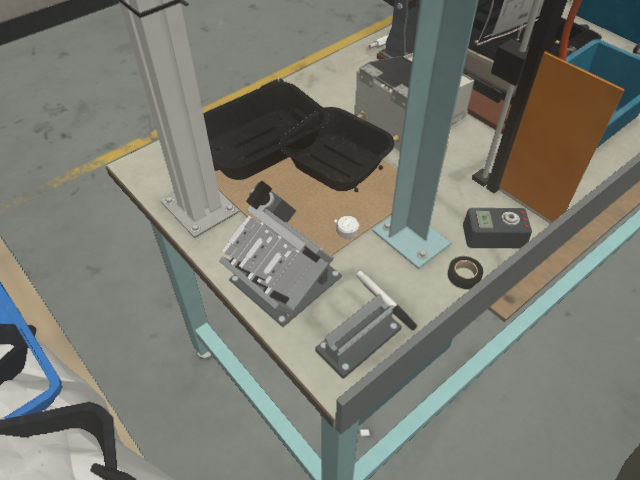

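View pics/top0.png

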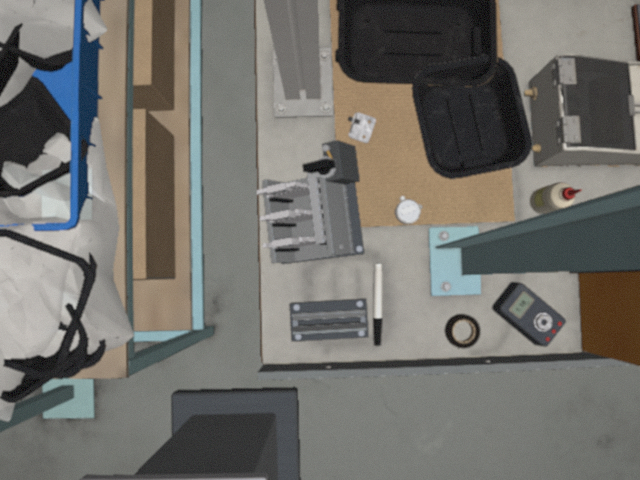

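The scene view shows the rack at about (280,255) and the stand at (360,335). In the top view the rack is at (310,215), the stand at (330,320) and the black knob near (320,165). Next I'll enlarge both views.

```bash
python3 - <<'E'
import cv2, numpy as np
t=cv2.imread("pics/top0.png");s=cv2.imread("pics/scene0.png")
f=lambda i,x,y,w,h,k:cv2.resize(i[y:y+h,x:x+w],None,fx=k,fy=k,interpolation=cv2.INTER_CUBIC)
cv2.imwrite("pics/tc.png",f(t,250,130,130,100,6)) 
cv2.imwrite("pics/sc.png",f(s,210,175,135,150,4))
a=f(t,280,290,100,60,6);b=f(s,305,280,120,100,3)
cv2.imwrite("pics/sc.png",cv2.copyMakeBorder(f(s,210,175,133,100,6),0,0,0,0,0))
E
```

```text
(no output)
```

View pics/tc.png

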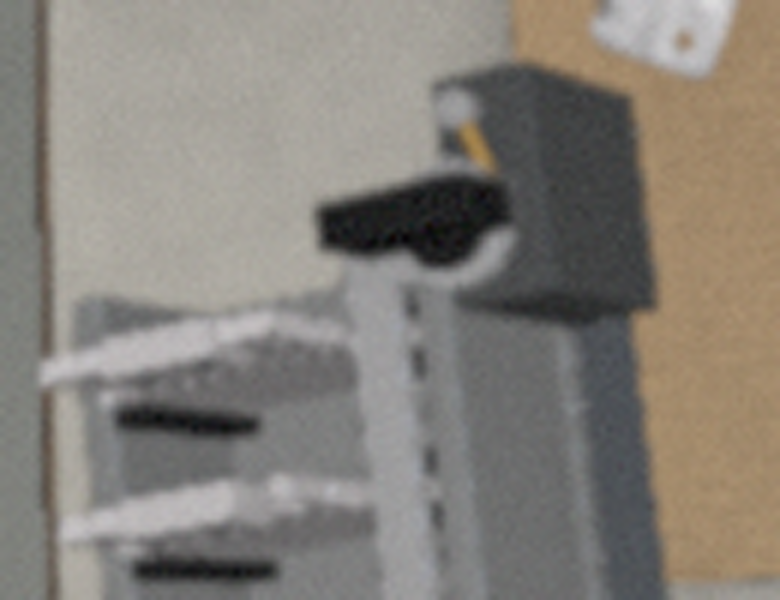

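View pics/sc.png

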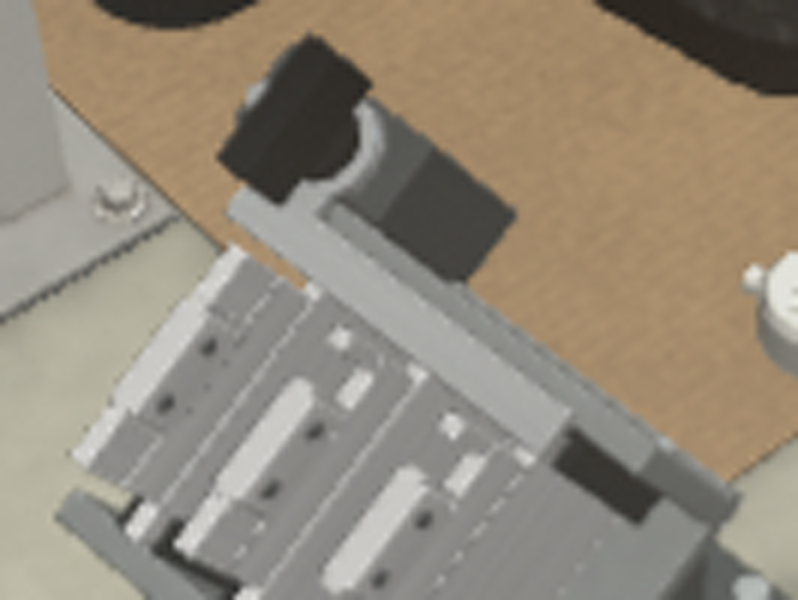

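```bash
python3 - <<'E'
import cv2, numpy as np
t=cv2.imread("pics/top0.png");s=cv2.imread("pics/scene0.png")
f=lambda i,x,y,w,h,k:cv2.resize(i[y:y+h,x:x+w],None,fx=k,fy=k,interpolation=cv2.INTER_CUBIC)
o=np.zeros((600,800,3),np.uint8)
a=f(t,255,178,118,176,3.4);o[:a.shape[0],:a.shape[1]]=a
b=f(s,215,215,130,110,3);o[:330,405:795]=b
c=f(s,310,283,100,95,2.8);o[332:332+c.shape[0],405:405+c.shape[1]]=c
cv2.imwrite("pics/comp.png",o)
E
```

```text
(no output)
```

View pics/comp.png

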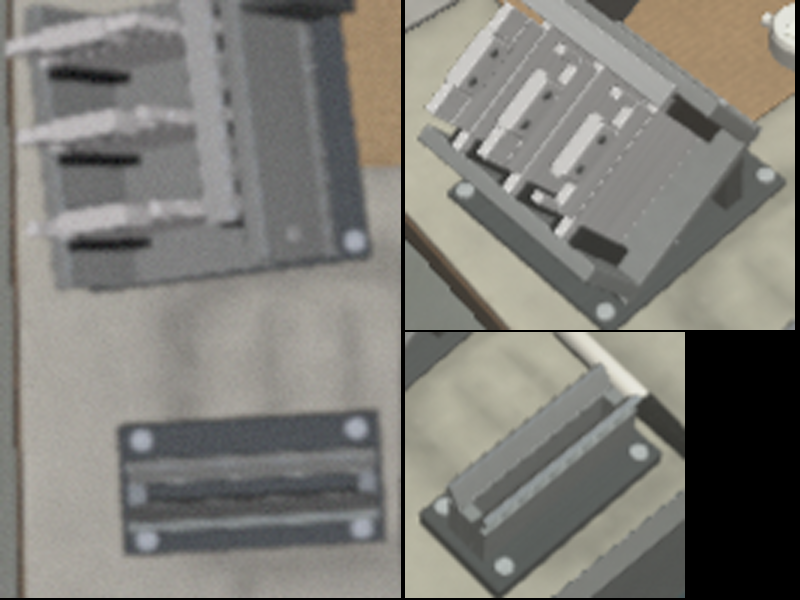

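The nearest gauge (slot y=-40) has two notches: its lip is about (273,263) in the scene image, with a notch on each side. The middle gauge has one notch and the rear one is plain. Now I'll turn pixels into points.

```bash
cat > h.py <<'E'
import numpy as np, cv2
from scipy.spatial.transform import Rotation as R
from cell import *
def cam(n,d=None):
    d=d or get_image(n); f=240/np.tan(np.radians(d["vfov"]/2))
    d["K"]=np.array([[f,0,d["cx"]],[0,f,d["cy"]],[0,0,1]]);d["D"]=np.array([d["k1"],0,0,0,0]);d["E"]=np.array(d["extrinsics"]);return d
def ray(d,uv):
    p=cv2.undistortPoints(np.array([[uv]],float),d["K"],d["D"]).ravel()
    v=d["E"][:3,:3]@np.array([p[0],-p[1],-1]);return d["E"][:3,3],v/np.linalg.norm(v)
def onz(d,uv,z):
    o,v=ray(d,uv);return o+v*(z-o[2])/v[2]
def tri(a,ua,b,ub):
    o,v=ray(a,ua);p,w=ray(b,ub)
    s=np.linalg.lstsq(np.c_[v,-w],p-o,rcond=None)[0];x,y=o+s[0]*v,p+s[1]*w
    return (x+y)/2,np.linalg.norm(x-y)
def proj(d,P):
    q=np.linalg.inv(d["E"])@np.r_[P,1];u=np.array([q[0]/-q[2],-q[1]/-q[2]]);u=u*(1+d["k1"]*(u@u));return (d["K"]@np.r_[u,1])[:2]
E
python3 - <<'E'
from h import *
np.set_printoptions(precision=1,suppress=True)
S=cam("scene");T=cam("top")
t=lambda x,y:(255+x/3.4,178+y/3.4)
s=lambda x,y:(215+(x-405)/3,215+y/3)
c=lambda x,y:(310+(x-405)/2.8,283+(y-332)/2.8)
print("rack bolt+x-y",tri(S,s(767,175),T,t(354,241)))
for p in((465,190),(605,311),(767,175)): print("rack bolts z10",onz(S,s(*p),10))
# stand bolts: scene bottom=(504,567), right=(640,452), left=(442,505)
for a,b in(((504,567),(147,540)),((640,452),(362,528)),((442,505),(141,440))): print("stand bolt",tri(S,c(*a),T,t(*b)),onz(S,c(*a),10),onz(T,t(*b),10))
print(onz(T,t(356,428),10))
print("knob corner",tri(S,(246.3,201.3),T,(303.3,165)))
print("lip mid",tri(S,s(580,148),T,t(98,216)))
print("arm end", tri(S,(210+575/6,175+410/6),T,t(240,220)))
E
```

```text
rack bolt+x-y (array([ 526.1, -327.5,   12.9]), np.float64(3.7758701360279847))
rack bolts z10 [ 630.2 -193.8   10. ]
rack bolts z10 [ 515.6 -204.8   10. ]
rack bolts z10 [ 526.4 -330.4   10. ]
stand bolt (array([ 384.4, -222.1,   17.6]), np.float64(2.188974406498589)) [ 386.5 -225.7   10. ] [ 384.4 -220.9   10. ]
stand bolt (array([ 387. , -326.5,   18.7]), np.float64(3.0597437833437087)) [ 389.2 -332.    10. ] [ 387.2 -325.9   10. ]
stand bolt (array([ 433. , -220.4,   19.7]), np.float64(1.923012667940944)) [ 436.5 -224.7   10. ] [ 433.1 -219.2   10. ]
[ 435.9 -324.4   10. ]
knob corner (array([ 641.2, -242.6,  157.8]), np.float64(2.0398269784275254))
lip mid (array([ 534.3, -210.6,  130.5]), np.float64(2.636356285724382))
arm end (array([ 531.1, -271. ,  134. ]), np.float64(1.3548647139200931))
```

```bash
python3 - <<'E'
from h import *
np.set_printoptions(precision=1,suppress=True)
S=cam("scene");T=cam("top")
for n,C,(x0,y0,w,h),ths in(("S",S,(215,205,90,90),(165,180,195)),("T",T,(252,178,66,80),(165,180,195))):
    g=cv2.cvtColor(C["img"],cv2.COLOR_RGB2GRAY)[y0:y0+h,x0:x0+w]
    for th in ths:
        m=(g>th).astype(np.uint8); N,l,st,ce=cv2.connectedComponentsWithStats(m,connectivity=4)
        for i in range(1,N):
            if 25<st[i,4]<400:
                c=ce[i]+[x0,y0]; print(n,th,st[i,4],st[i,:4]+[x0,y0,0,0],c,cv2.minAreaRect(np.argwhere(l==i)[:,::-1].astype(np.float32))[1:],onz(C,c,132.6))
# contour of black knob
for n,C,(x0,y0,w,h) in(("S",S,(240,175,45,40)),("T",T,(298,150,40,30))):
    I=C["img"][y0:y0+h,x0:x0+w]; m=(I.max(2)<52).astype(np.uint8)
    N,l,st,ce=cv2.connectedComponentsWithStats(m);i=1+st[1:,4].argmax()
    cn=np.argwhere(l==i)[:,::-1]+[x0,y0]; print(n,st[i],cv2.approxPolyDP(cv2.convexHull(cn.astype(np.float32)),1.2,True).reshape(-1,2).tolist())
print(cv2.cvtColor(S["img"],cv2.COLOR_RGB2GRAY)[178:214,244:276:2])
E
```

```text
S 165 89 [215 211  13  11] [219.3 215.5] ((10.294882774353027, 11.41119384765625), 60.2551155090332) [ 664.4 -205.1  132.6]
S 165 166 [239 238  24  29] [251.4 251.2] ((5.40000057220459, 34.40000534057617), 36.869895935058594) [ 573.1 -200.8  132.6]
S 165 26 [284 251   7   7] [287.1 253.5] ((3.3282015323638916, 7.211102485656738), 33.6900634765625) [ 534.6 -238.5  132.6]
S 165 137 [264 253  18  21] [272.1 262.9] ((5.792252063751221, 24.388431549072266), 37.5685920715332) [ 535.4 -210.9  132.6]
S 165 27 [265 276   7   8] [267.9 279. ] ((3.3282015323638916, 8.043152809143066), 33.6900634765625) [ 516.  -188.7  132.6]
S 180 183 [222 216  29  37] [235.9 233.9] ((5.086935997009277, 44.2037239074707), 37.87498474121094) [ 616.  -202.9  132.6]
S 180 150 [239 238  23  29] [251.4 251. ] ((5.060599327087402, 34.20477294921875), 37.56859588623047) [ 573.3 -201.2  132.6]
S 180 127 [264 253  17  21] [272.1 262.8] ((5.376033782958984, 24.40719223022461), 36.25383758544922) [ 535.4 -211.   132.6]
S 180 116 [215 260  10  21] [218.7 271.7] ((20.0, 9.0), 90.0) [ 573.2 -142.5  132.6]
S 195 122 [222 224 
[... 3245 characters left out ...]
  52  51  84 167 138 109  86]
 [144 147 137  55  50  50  50  50  62  49  61 146 168 118  96  88]
 [146 147 146 133  50  50  50  50 136 119 151 166 152 111  88  88]
 [150 144 146 170  80  50  51  63 161 161 168 153 110 100  87  88]
 [145 144 149 174 157  61  51 108 162 165 156 108  93  91  88  87]
 [146 148 160 170 170 130  50 149 164 165 136  84  85  88  88  89]
 [149 144 166 169 170 165 128 167 166 167 118 134  78  87  88  85]
 [147 144 169 170 168 171 165 169 168 147 114 139 115  80  88  74]
 [145 149 135 171 169 171 171 170 169 162 111 138 136 100  87  68]
 [145 142 142 155 170 169 172 171 170 169 145 136 138 140  75  68]
 [126 144 147 148 172 171 170 172 172 169 166 140 137 141 134  67]]
```

```bash
cat >> h.py <<'E'
th=np.radians(-85);xr=np.array([np.cos(th),np.sin(th),0]);yr=np.array([-np.sin(th),np.cos(th),0]);ez=np.array([0,0,1.])
xb=.866*xr+.5*ez;ab=-.5*xr+.866*ez
O=np.array([577.3,-236.1,0]);B=np.c_[xb,yr,ab]
def onplane(d,uv,a):
    o,v=ray(d,uv);o=B.T@(o-O);v=B.T@v;return o+v*(a-o[2])/v[2]
E
python3 - <<'E'
from h import *
np.set_printoptions(precision=1,suppress=True)
S=cam("scene");T=cam("top")
print("lip tri",tri(S,(272.1,262.9),T,(281.5,242.1)))
print("lip2 tri",tri(S,(254,248),T,(276.5,215.1)))
tc=lambda x,y:(250+x/6,130+y/6); sc=lambda x,y:(210+x/6,175+y/6)
for a in(111,121,131):
    print(a,[onplane(S,p,a) for p in((261.7,180.8),(246.3,201.3))],[onplane(T,p,a) for p in((303.3,165),(304.2,171.7))])
for a in(93,100): # arm: end corners and edges
    print("arm",a,"S end",[onplane(S,sc(*p),a) for p in((575,410),(535,455))],"T",[onplane(T,tc(*p),a) for p in((350,330),(405,330),(385,560),(437,560))])
print("wrong end shoulders S",[onplane(S,sc(*p),90.4) for p in((425,372),(530,460))])
E
```

```text
lip tri (array([ 533. , -207.8,  137.6]), np.float64(2.8371287366374895))
lip2 tri (array([ 571.5, -202.5,  140.6]), np.float64(4.8211795641255675))
111 [array([130.3,  76. , 111. ]), array([ 89.5,  75.7, 111. ])] [array([ 76.6,  68.6, 111. ]), array([ 76.9,  58.6, 111. ])]
121 [array([130. ,  69.1, 121. ]), array([ 89.7,  68.8, 121. ])] [array([ 82.6,  66.2, 121. ]), array([ 82.9,  56.3, 121. ])]
131 [array([129.6,  62.1, 131. ]), array([ 89.9,  61.8, 131. ])] [array([ 88.7,  63.8, 131. ]), array([ 88.9,  54. , 131. ])]
arm 93 S end [array([ 93.9, -45.7,  93. ]), array([ 78.7, -44.4,  93. ])] T [array([70.6, 41.4, 93. ]), array([86.3, 38.6, 93. ]), array([ 73.1, -16.9,  93. ]), array([ 87.8, -19.1,  93. ])]
arm 100 S end [array([ 94. , -49.4, 100. ]), array([ 78.9, -48. , 100. ])] T [array([ 74.8,  40.1, 100. ]), array([ 90.3,  37.2, 100. ]), array([ 77.2, -17.7, 100. ]), array([ 91.8, -19.9, 100. ])]
wrong end shoulders S [array([77.9, -2.5, 90.4]), array([ 76.8, -42.7,  90.4])]
```

```bash
cat >> h.py <<'E'
def P(x,y,a): return O+B@np.array([x,y,a])   # rack-slant coords -> world
RK=np.c_[-xb,yr,-ab]                          # tool rot aligned with slant
def turned(t): return R.from_rotvec(t*ab).as_matrix()@RK
def rel(pos,Rm,s=None,cmd=None):
    s=s or read_state(); p0,R0=cmd or (s["eef_pos"],R.from_euler("xyz",s["tool_rot"]).as_matrix())
    d=R0.T@(np.array(pos)-p0)/300; r=R.from_matrix(R0.T@Rm).as_rotvec()/(np.pi/2)
    return np.round(np.r_[d,r],4)
E
python3 - <<'E'
from h import *
s=read_state();R0=R.from_euler("xyz",s["tool_rot"]).as_matrix();np.set_printoptions(suppress=True)
print(rel([240,-400,340],R0)); print(P(108,58.5,190),P(108,58.5,120)); print(rel([240,-400,340],R.from_euler("xyz",[-np.pi,0,1.3]).as_matrix()))
print(R.from_matrix(RK).as_euler("xyz"))
E
```

```text
[ 0.4574 -0.6805 -0.3159  0.      0.      0.    ]
[ 635.44909659 -229.53499045  218.54      ] [ 638.49954758 -264.40180489  157.92      ]
[ 0.4574 -0.6805 -0.3159 -0.0001 -0.0001 -0.6737]
[3.14159265 0.52361148 1.65806279]
```

Request:
move_arm(rows="0.4 -0.7 -0.3 0 0 0 -1;0.4 -0.7 -0.3 0 0 0 -1;0.4 -0.7 -0.3 0 0 0 -1;0.4 -0.7 -0.3 0 0 0 -1;0.4 -0.7 -0.3 0 0 0 -1;0.4 -0.7 -0.3 0 0 0 -1;0.4 -0.7 -0.3 0 0 0 -1;0.4 -0.7 -0.3 0 0 0 -1;0.4 -0.7 -0.3 0 0 0 -1")

```text
clock: 1.15
eef_pos: [221.9, -399.2, 335.8]
tool_rot: [3.14, -0.0, 0.242]
force: [-0.2, 0.1, 0.2]
width: 85.2
gripper_force: 0.0
```

```bash
python3 - <<'E'
from h import *
np.set_printoptions(suppress=True)
print(rel([450,-250,330],RK),rel([600,-215,260],RK),rel(P(108,58.5,190),RK))
E
```

```text
[ 0.8575 -0.3005  0.0186 -0.2345 -0.2744 -0.8794] [ 1.3709 -0.2942  0.252  -0.2345 -0.2744 -0.8794] [ 1.474  -0.2191  0.3904 -0.2345 -0.2744 -0.8794]
```

Request:
move_arm(rows="0.86 -0.3 0 -0.2345 -0.2744 -0.8794 -1;0.86 -0.3 0 -0.2345 -0.2744 -0.8794 -1;0.86 -0.3 0 -0.2345 -0.2744 -0.8794 -1;0.86 -0.3 0 -0.2345 -0.2744 -0.8794 -1;0.86 -0.3 0 -0.2345 -0.2744 -0.8794 -1;0.86 -0.3 0 -0.2345 -0.2744 -0.8794 -1;0.86 -0.3 0 -0.2345 -0.2744 -0.8794 -1;0.86 -0.3 0 -0.2345 -0.2744 -0.8794 -1;0.86 -0.3 0 -0.2345 -0.2744 -0.8794 -1;0.86 -0.3 0 -0.2345 -0.2744 -0.8794 -1;0.86 -0.3 0 -0.2345 -0.2744 -0.8794 -1;0.86 -0.3 0 -0.2345 -0.2744 -0.8794 -1")

```text
clock: 2.15
eef_pos: [451.3, -250.7, 334.0]
tool_rot: [-3.138, 0.522, 1.663]
force: [0.1, 0.1, 0.3]
width: 85.8
gripper_force: 0.0
```

```bash
python3 - <<'E'
from h import *
np.set_printoptions(suppress=True)
print(read_state()["qpos"],rel(P(108,58.5,190),RK))
E
```

```text
[ 0.34354326  0.2884686  -0.27845012  1.9947518   0.76769774  0.93500066
 -0.32038578] [ 0.2039  0.6189  0.3243 -0.0009 -0.0008  0.0028]
```

Request:
move_arm(rows="0.2 0.62 0.16 0 0 0.003 -0.4;0.2 0.62 0.16 0 0 0.003 -0.4;0.2 0.62 0.16 0 0 0.003 -0.4;0.2 0.62 0.16 0 0 0.003 -0.4;0.2 0.62 0.16 0 0 0.003 -0.4;0.204 0.62 0.324 0 0 0.003 -0.4;0.204 0.62 0.324 0 0 0.003 -0.4;0.204 0.62 0.324 0 0 0.003 -0.4;0.204 0.62 0.324 0 0 0.003 -0.4")

```text
clock: 2.9
eef_pos: [635.0, -230.3, 219.8]
tool_rot: [-3.142, 0.522, 1.651]
force: [-0.0, -0.4, 0.2]
width: 60.2
gripper_force: 0.0
```

```bash
python3 - <<'E'
from h import *
np.set_printoptions(suppress=True)
s=read_state();print(s["qpos"],s["width"],B.T@(s["eef_pos"]-O),rel(P(108,58.5,190),RK))
S=cam("scene");T=cam("top")
f=lambda i,x,y,w,h,k:cv2.resize(i[y:y+h,x:x+w],None,fx=k,fy=k,interpolation=cv2.INTER_CUBIC)
o=np.zeros((600,800,3),np.uint8)
tip=s["eef_pos"]+14*R.from_euler("xyz",s["tool_rot"]).as_matrix()[:,2]
print(proj(S,tip),proj(T,tip),proj(S,P(108,58.5,127)),proj(T,P(108,58.5,127)))
a=f(S["img"],190,120,133,200,3);o[:600,:399]=a[:,:399]
a=f(T["img"],250,90,133,200,3);o[:600,400:799]=a
cv2.imwrite("pics/k1.png",o[:,:,::-1])
E
```

```text
[ 0.20779951  0.68013578 -0.24857401  1.65662241  0.85925104  0.96945897
 -0.4627722 ] 60.22222696636198 [109.2116875   57.95177907 190.75724031] [ 0.0041  0.0018  0.0026 -0.0023 -0.0011 -0.0039]
[241.43398595 181.81591012] [298.4981684  162.32134975] [255.96991825 193.9724874 ] [316.71519737 166.31812472]
```

View pics/k1.png

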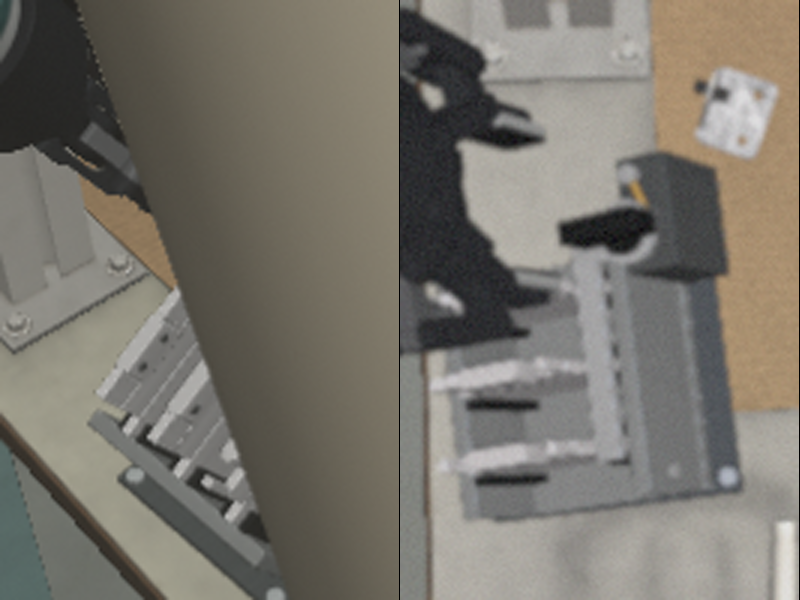

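Request:
move_arm(rows="0.004 0.002 0.1 -0.002 -0.001 -0.004 -0.4;0.004 0.002 0.15 -0.002 -0.001 -0.004 -0.4;0.004 0.002 0.18 -0.002 -0.001 -0.004 -0.4;0.004 0.002 0.21 -0.002 -0.001 -0.004 -0.4;0.004 0.002 0.22 -0.002 -0.001 -0.004 -0.4;0.004 0.002 0.23 -0.002 -0.001 -0.004 -0.4;0.004 0.002 0.235 -0.002 -0.001 -0.004 -0.4;0.004 0.002 0.235 -0.002 -0.001 -0.004 -0.4")

```text
clock: 3.67
eef_pos: [639.5, -262.3, 159.0]
tool_rot: [3.139, 0.523, 1.66]
force: [-0.3, -0.5, -0.3]
width: 59.6
gripper_force: 0.0
```

```bash
python3 - <<'E'
from h import *
np.set_printoptions(suppress=True)
s=read_state();print(s["qpos"],s["width"],B.T@(s["eef_pos"]-O),rel(P(108,58.5,120),RK))
T=cam("top")
a=cv2.resize(T["img"][130:230,250:383],None,fx=6,fy=6,interpolation=cv2.INTER_CUBIC)
cv2.imwrite("pics/k2.png",a[:,:,::-1])
E
```

```text
[ 0.23208497  0.76476363 -0.20781277  1.68036254  0.94065491  0.8570484
 -0.5167109 ] 59.62740103036708 [106.80991921  59.6963388  121.93655004] [-0.0039 -0.004   0.0065  0.002  -0.0003  0.0008]
```

View pics/k2.png

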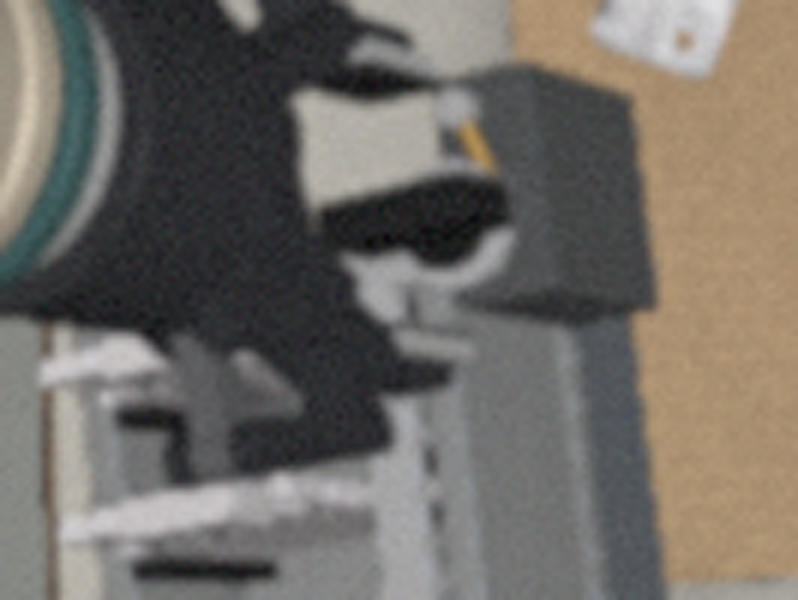

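Request:
move_arm(rows="-0.003 -0.002 0.005 0 0 0 1;-0.003 -0.002 0.005 0 0 0 1;-0.003 -0.002 0.005 0 0 0 1;-0.003 -0.002 0.005 0 0 0 1;-0.003 -0.002 0.005 0 0 0 1;-0.003 -0.002 0.005 0 0 0 1;-0.003 -0.002 0.005 0 0 0 1;-0.003 -0.002 0.005 0 0 0 1")

```text
clock: 4.38
eef_pos: [639.2, -263.9, 158.5]
tool_rot: [3.139, 0.523, 1.659]
force: [-1.2, 2.8, 5.6]
width: 19.5
gripper_force: 58.9
```

Request:
move_arm(rows="0 0 0 0 0 0 0.2;0 0 0 0 0 0 0.2;0 0 0 0 0 0 0.2;0 0 -0.02 0 0 0 0.2;0 0 -0.025 0 0 0 0.2;0 0 -0.025 0 0 0 1;0 0 -0.025 0 0 0 1;0 0 -0.025 0 0 0 1;0 0 -0.025 0 0 0 1;0 0 -0.025 0 0 0 1;0 0 -0.025 0 0 0 1")

```text
clock: 5.3
eef_pos: [638.8, -260.0, 164.8]
tool_rot: [3.139, 0.523, 1.66]
force: [0.1, 3.7, 4.5]
width: 10.2
gripper_force: 60.8
```

```bash
python3 - <<'E'
from h import *
np.set_printoptions(suppress=True)
s=read_state();print(s["width"],B.T@(s["eef_pos"]-O),B.T@s["force"],B.T@s["torque"],rel(P(108,58.5,120),RK))
E
```

```text
10.233487377983822 [107.69043632  59.23051982 128.15904679] [-0.90175086  0.40410461  5.76066466] [-0.09286562  0.49320806  0.07773327] [-0.001  -0.0025  0.0272  0.0023 -0.0002  0.001 ]
```

Request:
move_arm(rows="0 0 0 0 0 -0.05 1;0 0 0 0 0 -0.1 1;0 0 0 0 0 -0.15 1;0 0 0 0 0 -0.2 1;0 0 0 0 0 -0.25 1;0 0 0 0 0 -0.3 1;0 0 0 0 0 -0.35 1;0 0 0 0 0 -0.4 1;0 0 0 0 0 -0.45 1;0 0 0 0 0 -0.5 1")

```text
clock: 6.13
eef_pos: [637.9, -260.4, 165.0]
tool_rot: [-2.753, 0.361, 2.52]
force: [-3.4, 2.5, 7.5]
width: 10.6
gripper_force: 61.3
```

```bash
python3 - <<'E'
from h import *
np.set_printoptions(suppress=True)
s=read_state();print(s["qpos"],s["width"],B.T@(s["eef_pos"]-O),B.T@s["force"],B.T@s["torque"])
E
```

```text
[ 0.31858417  0.77139216 -0.35897783  1.67822423  1.02351042  0.94461965
  0.21827585] 10.603162196686108 [108.09512144  58.29575981 128.14200778] [ 1.38564743 -3.17995685  7.91301124] [-0.55211636  0.36219822 -0.01070428]
```

Request:
move_arm(rows="0 0 0 0 0 -0.05 1;0 0 0 0 0 -0.1 1;0 0 0 0 0 -0.15 1;0 0 0 0 0 -0.2 1;0 0 0 0 0 -0.25 1;0 0 0 0 0 -0.3 1;0 0 0 0 0 -0.35 1;0 0 0 0 0 -0.38 1;0 0 0 0 0 -0.38 1")

```text
clock: 6.88
eef_pos: [637.7, -261.0, 165.3]
tool_rot: [-2.624, 0.094, 3.068]
force: [-3.8, 1.8, 9.1]
width: 10.6
gripper_force: 61.5
```

```bash
python3 - <<'E'
from h import *
np.set_printoptions(suppress=True)
s=read_state();print(s["qpos"],s["width"],B.T@(s["eef_pos"]-O),B.T@s["force"],B.T@s["torque"])
E
```

```text
[ 0.37560741  0.78707067 -0.45716446  1.67639192  1.07963056  1.00103583
  0.77945374] 10.585154632075746 [108.7159003   57.98084001 128.1410595 ] [ 2.72141855 -3.66283263  8.94575439] [-0.6552158   0.11642123  0.11042675]
```

Request:
move_arm(rows="0 0 0 0 0 0 0.4;0 0 0 0 0 0 0.4;0 0 0 0 0 0 0.4;0 0 -0.05 0 0 0 0.4;0 0 -0.15 0 0 0 0.4;0 0 -0.28 0 0 0 0.4;0 0 -0.33 0 0 0 0.4;0 0 -0.33 0 0 0 0.4")

```text
clock: 7.55
eef_pos: [636.7, -207.1, 254.9]
tool_rot: [-2.628, 0.103, 3.072]
force: [0.3, 0.6, 0.7]
width: 25.5
gripper_force: 0.0
```

```bash
python3 - <<'E'
from h import *
np.set_printoptions(suppress=True)
s=read_state();print(s["width"],B.T@(s["eef_pos"]-O),rel(P(39.5,-40,225),RK))
S=cam("scene");T=cam("top")
f=lambda i,x,y,w,h,k:cv2.resize(i[y:y+h,x:x+w],None,fx=k,fy=k,interpolation=cv2.INTER_CUBIC)
o=np.zeros((600,800,3),np.uint8)
a=f(S["img"],190,120,133,200,3);o[:600,:399]=a[:,:399]
a=f(T["img"],250,90,133,200,3);o[:600,400:799]=a
cv2.imwrite("pics/k3.png",o[:,:,::-1])
E
```

```text
25.54845537213084 [106.89921599  61.73664928 232.62481409] [0.3753 0.1575 0.0216 0.007  0.0047 0.8808]
```

View pics/k3.png

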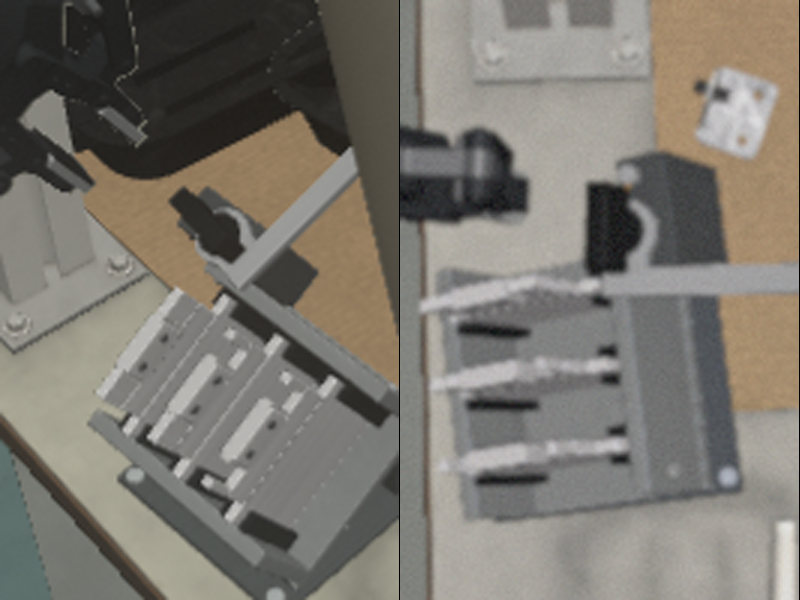

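Request:
move_arm(rows="0.375 0.157 0.02 0.007 0.005 0.88 0.4;0.375 0.157 0.02 0.007 0.005 0.88 0.4;0.375 0.157 0.02 0.007 0.005 0.88 0.4;0.375 0.157 0.02 0.007 0.005 0.88 0.4;0.375 0.157 0.02 0.007 0.005 0.88 0.4;0.375 0.157 0.02 0.007 0.005 0.88 0.4;0.375 0.157 0.02 0.007 0.005 0.88 0.4;0.375 0.157 0.02 0.007 0.005 0.88 0.4;0.375 0.157 0.02 0.007 0.005 0.88 0.4;0.375 0.157 0.02 0.007 0.005 0.88 0.4;0.375 0.157 0.02 0.007 0.005 0.88 0.4;0.375 0.157 0.02 0.007 0.005 0.88 0.4")

```text
clock: 8.65
eef_pos: [526.5, -166.4, 209.9]
tool_rot: [-3.131, 0.525, 1.653]
force: [-0.1, -0.3, 0.1]
width: 25.7
gripper_force: 0.0
```

```bash
python3 - <<'E'
from h import *
np.set_printoptions(suppress=True)
s=read_state();print(s["qpos"],s["width"],B.T@(s["eef_pos"]-O),rel(P(39.5,-40,160),RK),rel(P(39.5,-40,124),RK))
E
```

```text
[ 0.11799105  0.56341727 -0.25708816  1.96459337  0.90645209  0.89359615
 -0.70675559] 25.699561232133046 [ 40.99299784 -44.51591289 218.69933022] [ 0.0053  0.0177  0.1955 -0.0086  0.0007 -0.0029] [ 0.0054  0.0193  0.3155 -0.0086  0.0007 -0.0029]
```

Request:
move_arm(rows="0.005 0.018 0.08 -0.009 0 -0.003 0.4;0.005 0.018 0.14 -0.009 0 -0.003 0.4;0.005 0.018 0.19 -0.009 0 -0.003 0.4;0.005 0.018 0.21 -0.009 0 -0.003 0.4;0.005 0.018 0.22 -0.009 0 -0.003 0.4;0.005 0.018 0.22 -0.009 0 -0.003 0.4")

```text
clock: 9.15
eef_pos: [534.4, -196.9, 152.3]
tool_rot: [-3.14, 0.524, 1.665]
force: [0.2, 0.1, 0.4]
width: 25.3
gripper_force: 0.0
```

```bash
python3 - <<'E'
from h import *
np.set_printoptions(suppress=True)
s=read_state();print(s["qd"],s["width"],B.T@(s["eef_pos"]-O),rel(P(39.5,-40,124),RK))
S=cam("scene");T=cam("top")
f=lambda i,x,y,w,h,k:cv2.resize(i[y:y+h,x:x+w],None,fx=k,fy=k,interpolation=cv2.INTER_CUBIC)
o=np.zeros((600,800,3),np.uint8)
a=f(S["img"],215,200,100,150,4);o[:600,:400]=a
a=f(T["img"],235,180,100,150,4);o[:600,400:800]=a
cv2.imwrite("pics/g1.png",o[:,:,::-1])
E
```

```text
[-0.00830135 -0.0254211  -0.018083   -0.0126475  -0.00845021  0.00729713
  0.0069935 ] 25.328472949554452 [ 39.14022963 -39.29508029 153.30211525] [-0.0011 -0.0025  0.0977  0.0012  0.0003  0.0039]
```

View pics/g1.png

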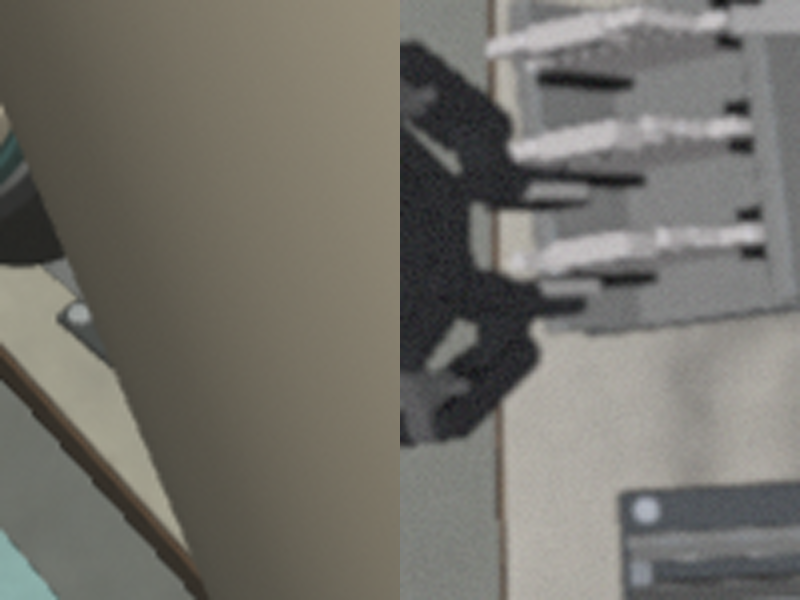

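The fingers straddle the front gauge's lip: inner edges are at rows 205 and 295, and the lip is at about 250. I'll descend and grip.

Request:
move_arm(rows="-0.001 -0.002 0.04 0 0 0.003 0.4;-0.001 -0.002 0.07 0 0 0.003 0.4;-0.001 -0.002 0.09 0 0 0.003 0.4;-0.001 -0.002 0.098 0 0 0.003 0.4;-0.001 -0.002 0.098 0 0 0.003 0.4;-0.001 -0.002 0.098 0 0 0.003 1;-0.001 -0.002 0.098 0 0 0.003 1;-0.001 -0.002 0.098 0 0 0.003 1;-0.001 -0.002 0.098 0 0 0.003 1;-0.001 -0.002 0.098 0 0 0.003 1")

```text
clock: 10.08
eef_pos: [535.7, -211.1, 128.0]
tool_rot: [3.139, 0.524, 1.66]
force: [-2.6, 0.2, 0.7]
width: 8.8
gripper_force: 59.0
```

```bash
python3 - <<'E'
from h import *
np.set_printoptions(suppress=True)
s=read_state();print(s["qpos"],s["width"],B.T@(s["eef_pos"]-O),B.T@s["force"],B.T@s["torque"],rel(P(39.5,-40,124),RK))
E
```

```text
[ 0.14423722  0.70086862 -0.1707634   2.00421927  1.1035804   0.72084974
 -0.85154793] 8.834158649785465 [ 39.29569493 -39.26685213 125.07335977] [-0.02561853 -2.52418954  0.84216063] [-0.5007916   0.69519329  0.06844847] [-0.0007 -0.0025  0.0036  0.0025  0.0002  0.0009]
```

Request:
move_arm(rows="0 0 -0.02 0 0 0 1;0 0 -0.05 0 0 0 1;0 0 -0.08 0 0 0 1;0 0 -0.11 0 0 0 1;0 0 -0.14 0 0 0 1;0 0 -0.17 0 0 0 1;0 0 -0.2 0 0 0 1;0 0 -0.24 0 0 0 1;0 0 -0.28 0 0 0 1;0 0 -0.32 0 0 0 1;0 0 -0.32 0 0 0 1")

```text
clock: 11.0
eef_pos: [533.1, -161.4, 213.4]
tool_rot: [3.133, 0.523, 1.659]
force: [0.3, 0.6, -1.0]
width: 9.1
gripper_force: 58.8
```

```bash
python3 - <<'E'
from h import *
np.set_printoptions(suppress=True)
s=read_state();print(s["qpos"],s["width"],B.T@(s["eef_pos"]-O),B.T@s["force"],B.T@s["torque"])
T=cam("top");S=cam("scene")
f=lambda i,x,y,w,h,k:cv2.resize(i[y:y+h,x:x+w],None,fx=k,fy=k,interpolation=cv2.INTER_CUBIC)
o=np.zeros((600,800,3),np.uint8)
o[:600,:400]=f(S["img"],215,200,100,150,4);o[:600,400:800]=f(T["img"],235,180,100,150,4)
cv2.imwrite("pics/g2.png",o[:,:,::-1])
# stand frame target: yaw -88.6
def st(z,dx=0,dy=0):
    th=np.radians(-88.6);X=np.array([np.cos(th),np.sin(th),0]);Y=np.array([-np.sin(th),np.cos(th),0])
    return np.array([411.4,-275.3,z]),np.c_[-X,Y,[0,0,-1]]
for z in(260,):
    p,Rm=st(z);print(rel(p,Rm), R.from_matrix(Rm).as_euler("xyz"))
E
```

```text
[ 0.11290713  0.55657481 -0.26038652  1.96397376  0.91581239  0.88352302
 -0.70991295] 9.149918750828608 [ 38.97024701 -37.50357346 223.94606039] [-0.99907138  0.34020327 -0.57199277] [ 0.02479592  0.78188673 -0.00233592]
[-0.3724 -0.4332  0.0269  0.0139  0.3334  0.0407] [3.14159265 0.         1.59523094]
```

Request:
move_arm(rows="-0.02 -0.1 -0.02 0 0.03 0.004 1;-0.06 -0.2 -0.02 0.003 0.08 0.01 1;-0.15 -0.3 0 0.007 0.15 0.02 1;-0.25 -0.4 0.02 0.01 0.22 0.03 1;-0.34 -0.433 0.027 0.014 0.3 0.04 1;-0.372 -0.433 0.027 0.014 0.333 0.04 1;-0.372 -0.433 0.027 0.014 0.333 0.04 1;-0.372 -0.433 0.027 0.014 0.333 0.04 1;-0.372 -0.433 0.027 0.014 0.333 0.04 1")

```text
clock: 11.85
eef_pos: [409.5, -277.5, 258.7]
tool_rot: [-3.138, 0.001, 1.59]
force: [-0.8, 0.7, -1.9]
width: 8.8
gripper_force: 58.9
```

```bash
cat >> h.py <<'E'
def st(x,y,z,yaw=-88.6):
    th=np.radians(yaw);X=np.array([np.cos(th),np.sin(th),0]);Y=np.array([-np.sin(th),np.cos(th),0])
    return np.array([x,y,z]),np.c_[-X,Y,[0,0,-1]]
E
python3 - <<'E'
from h import *
np.set_printoptions(suppress=True)
s=read_state();print(s["qd"],s["eef_pos"],s["tool_rot"],s["width"],rel(*st(411.4,-275.3,175)))
T=cam("top")
cv2.imwrite("pics/st.png",cv2.resize(T["img"][255:355,265:398],None,fx=6,fy=6,interpolation=cv2.INTER_CUBIC)[:,:,::-1])
E
```

```text
[-0.06923714 -0.00853276 -0.02672887  0.03329801  0.00041854 -0.00644199
 -0.01122379] [ 409.4788364  -277.50489714  258.73249647] [-3.13821058  0.00058142  1.59035488] 8.842114240919168 [ 0.0074  0.0075  0.2791 -0.0022  0.0004 -0.0031]
```

Request:
move_arm(rows="0.007 0.007 0.1 -0.002 0 -0.003 1;0.007 0.007 0.2 -0.002 0 -0.003 1;0.007 0.007 0.25 -0.002 0 -0.003 1;0.007 0.007 0.28 -0.002 0 -0.003 1;0.007 0.007 0.28 -0.002 0 -0.003 1;0.007 0.007 0.28 -0.002 0 -0.003 1")

```text
clock: 12.4
eef_pos: [413.5, -272.1, 175.5]
tool_rot: [3.141, 0.001, 1.603]
force: [0.0, -0.0, -0.6]
width: 8.9
gripper_force: 58.9
```

```bash
python3 - <<'E'
from h import *
np.set_printoptions(suppress=True)
s=read_state();print(s["eef_pos"],s["tool_rot"],s["force"],s["torque"],rel(*st(411.4,-275.3,145)))
T=cam("top");S=cam("scene")
f=lambda i,x,y,w,h,k:cv2.resize(i[y:y+h,x:x+w],None,fx=k,fy=k,interpolation=cv2.INTER_CUBIC)
o=np.zeros((600,800,3),np.uint8)
o[:360,:600]=f(T["img"],270,275,100,60,6);o[360:,:320]=f(S["img"],290,260,128,96,2.5)
cv2.imwrite("pics/g3.png",o[:,:,::-1])
for z in(10,55,80): print([proj(T,[411.4+x,-275.3+y,z]) for x,y in((0,0),(0,45),(0,-45))],proj(S,[411.4,-275.3,z]))
E
```

```text
[ 413.53335153 -272.08155134  175.52299925] [3.14064362 0.00050859 1.60328099] [ 0.04754809 -0.02857021 -0.55523738] [-0.00881116  0.00245559  0.00473642] [-0.0104 -0.0076  0.1017  0.0006  0.0003  0.0051]
[array([330.60678104, 319.56549742]), array([303.49980543, 320.34527169]), array([357.68571815, 318.75591417])] [358.14004106 336.92865891]
[array([330.8208162 , 321.59893998]), array([302.35813699, 322.41778109]), array([359.25235949, 320.74634865])] [359.45365803 321.62452658]
[array([330.94924015, 322.81893066]), array([301.67316366, 323.66119766]), array([360.19223436, 321.9403948 ])] [360.23007027 312.60266835]
```

View pics/g3.png

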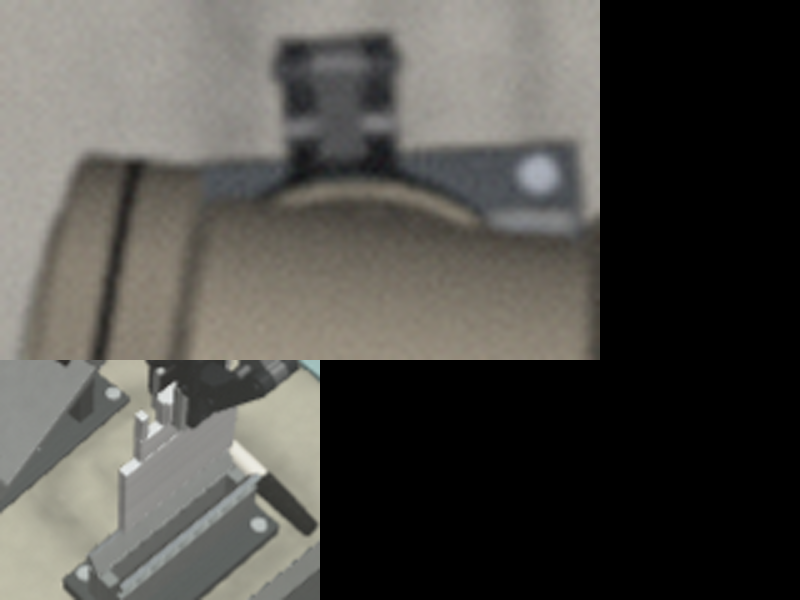

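Request:
move_arm(rows="0 0 0 0 0 0 1;0 0 0 0 0 0 1;0 0 0 0 0 0 1;0 0 0 0 0 0 1")

```text
clock: 12.83
eef_pos: [413.0, -273.7, 175.9]
tool_rot: [3.14, 0.001, 1.6]
force: [0.7, -0.6, -1.7]
width: 8.8
gripper_force: 58.9
```

```bash
python3 - <<'E'
from h import *
np.set_printoptions(suppress=True)
s=read_state();print(s["eef_pos"],s["tool_rot"],s["qd"],rel(*st(411.4,-275.3,145)))
S=cam("scene");p=s["eef_pos"]
print([proj(S,[p[0]+.026*-d,p[1]+d,p[2]-94.8]) for d in(45,-45)])
g=cv2.cvtColor(S["img"],cv2.COLOR_RGB2GRAY); print(g[318:336,330:350])
E
```

```text
[ 413.03532616 -273.65265851  175.88666413] [3.13963232 0.00139157 1.60003429] [ 0.00037425  0.0053322   0.00066211  0.00154006 -0.00050418 -0.00192049
  0.00095258] [-0.0052 -0.0058  0.103   0.0013  0.0009  0.0031]
[array([336.37781994, 329.97962556]), array([380.01727867, 295.0386741 ])]
[[178 177 176 176 175 175 173 173 136 116 115 138 142 141 142 144 144 145
  144 143]
 [179 178 176 176 177 176 175 174 138 114 115 137 142 144 145 145 144 144
  144 143]
 [179 178 177 176 177 177 176 175 138 116 117 138 145 145 145 145 144 144
  142 141]
 [178 177 177 177 177 177 177 176 138 116 119 140 147 146 144 144 143 143
  142 143]
 [179 178 177 176 176 176 178 178 136 116 121 142 146 145 144 143 143 143
  143 140]
 [179 179 178 176 177 177 178 166 130 117 121 139 145 144 144 143 143 143
  140 138]
 [177 177 179 179 178 179 181 159 125 115 122 139 144 143 143 143 142 140
  138 138]
 [175 177 178 180 181 180 181 159 126 116 122 139 144 144 143 130 135 139
  137 137]
 [174 176 178 180 181 182 181 151 122 115 121 139 143 144 141 131 134 137
  137 137]
 [173 174 176 179 181 183 169 138 111 112 123 139 143 140 139 137 137 136
  136 137]
 [172 174 175 177 180 168 144 134 131 126 144 146 141 140 139 137 137 136
  136 137]
 [172 172 174 160 161 144 138 139 141 138 147 143 140 138 138 137 137 137
  135 138]
 [170 172 162 138 134 142 143 139 137 138 139 140 139 138 137 138 137 137
  139 133]
 [168 160 141 131 141 145 140 138 137 137 139 139 139 138 137 137 136 137
  126 113]
 [157 140 135 140 146 141 139 138 137 137 138 138 138 137 137 142 127 116
  105 102]
 [141 139 141 143 141 140 139 139 139 137 138 138 138 137 142 132 108  97
  100 101]
 [142 144 141 140 140 139 139 138 137 137 136 137 136 140 137 115 100 100
  101 101]
 [146 141 140 139 139 138 139 138 137 137 137 137 142 131 117 105 101 102
  101 101]]
```

```bash
python3 - <<'E'
from h import *
np.set_printoptions(suppress=True,precision=1)
S=cam("scene");I=cv2.cvtColor(S["img"],cv2.COLOR_RGB2GRAY)
for q in((339,327.5),(340,327.5)):
  for z in(77,81,85): print(q,z,onz(S,q,z))
# stand bolts by brightness
J=I[283:378,310:410];N,l,st_,ce=cv2.connectedComponentsWithStats((J>150).astype(np.uint8))
for i in range(1,N):
    if 10<st_[i,4]<60: print(st_[i,4],ce[i]+[310,283],onz(S,ce[i]+[310,283],9))
E
```

```text
(339, 327.5) 77 [ 414.2 -236.    77. ]
(339, 327.5) 81 [ 412.5 -234.3   81. ]
(339, 327.5) 85 [ 410.8 -232.6   85. ]
(340, 327.5) 77 [ 413.3 -237.1   77. ]
(340, 327.5) 81 [ 411.6 -235.4   81. ]
(340, 327.5) 85 [ 409.8 -233.7   85. ]
50 [351.4 286.6] [ 489.1 -332.7    9. ]
17 [357.2 292.9] [ 473.4 -331.3    9. ]
27 [393.2 325.3] [ 391.  -332.4    9. ]
30 [344.9 366.3] [ 388.1 -226.2    9. ]
```

Request:
move_arm(rows="0.001 0 0.03 0.001 0 0.003 1;0.001 0 0.06 0.001 0 0.003 1;0.001 0 0.08 0.001 0 0.003 1;0.001 0 0.1 0.001 0 0.003 1;0.001 0 0.12 0.001 0 0.003 1;0.001 0 0.13 0.001 0 0.003 1;0.001 0 0.14 0.001 0 0.003 1;0.001 0 0.14 0.001 0 0.003 1;0.001 0 0.14 0.001 0 0.003 1")

```text
clock: 13.68
eef_pos: [413.0, -273.1, 133.4]
tool_rot: [-3.141, 0.001, 1.596]
force: [0.3, 0.2, -1.6]
width: 9.3
gripper_force: 59.0
```

```bash
python3 - <<'E'
from h import *
np.set_printoptions(suppress=True,precision=2)
s=read_state();print(s["eef_pos"],s["tool_rot"],s["force"],s["torque"],s["width"])
E
```

```text
[ 413.04 -273.08  133.42] [-3.14  0.    1.6 ] [ 0.3   0.22 -1.58] [-0.01 -0.02  0.  ] 9.306190745082713
```

Request:
move_arm(rows="0 0 0.01 0 0 0 1;0 0 0.02 0 0 0 1;0 0 0.03 0 0 0 1;0 0 0.04 0 0 0 1;0 0 0.05 0 0 0 1;0 0 0.06 0 0 0 1;0 0 0.065 0 0 0 1;0 0 0.065 0 0 0 1")

```text
clock: 14.35
eef_pos: [412.7, -273.0, 113.5]
tool_rot: [-3.141, 0.0, 1.596]
force: [0.2, 0.4, -0.9]
width: 9.0
gripper_force: 58.9
```

```bash
python3 - <<'E'
from h import *
np.set_printoptions(suppress=True,precision=2)
s=read_state();print(s["eef_pos"],s["tool_rot"],s["force"],s["torque"],s["width"])
E
```

```text
[ 412.74 -272.97  113.54] [-3.14  0.    1.6 ] [ 0.19  0.36 -0.91] [ 0.02 -0.01 -0.04] 9.025643772453796
```

Clean entry. I'll continue to the floor, expected at a TCP z of about 107.

Request:
move_arm(rows="0 0 0.005 0 0 0 1;0 0 0.01 0 0 0 1;0 0 0.015 0 0 0 1;0 0 0.02 0 0 0 1;0 0 0.023 0 0 0 1;0 0 0.023 0 0 0 1;0 0 0.023 0 0 0 1")

```text
clock: 14.93
eef_pos: [413.0, -273.1, 107.0]
tool_rot: [-3.141, 0.001, 1.596]
force: [-0.1, 0.3, -1.6]
width: 9.2
gripper_force: 59.0
```

Request:
move_arm(rows="0 0 0.004 0 0 0 1;0 0 0.007 0 0 0 1;0 0 0.01 0 0 0 1;0 0 0.01 0 0 0 1;0 0 0.01 0 0 0 1")

```text
clock: 15.35
eef_pos: [413.2, -273.2, 106.5]
tool_rot: [3.141, 0.003, 1.596]
force: [-4.1, 3.2, 24.3]
width: 8.8
gripper_force: 62.8
```

Floor contact at z 106.5, against 106.8 expected, with 24 N. I'll ease off a little, release and retreat.

Request:
move_arm(rows="0 0 -0.004 0 0 0 1;0 0 -0.004 0 0 0 1;0 0 -0.004 0 0 0 0.3;0 0 -0.004 0 0 0 0.3;0 0 -0.004 0 0 0 0.3;0 0 -0.004 0 0 0 0.3;0 0 -0.06 0 0 0 0.3;0 0 -0.15 0 0 0 0.3;0 0 -0.28 0 0 0 0.3;0 0 -0.4 0 0 0 0.3;0 0 -0.5 0 0 0 0.3;0 0 -0.5 0 0 0 0.3")

```text
clock: 16.35
eef_pos: [416.3, -274.3, 259.4]
tool_rot: [3.133, 0.007, 1.595]
force: [1.2, -0.0, -0.3]
width: 29.9
gripper_force: 0.0
```

```bash
python3 - <<'E'
from h import *
np.set_printoptions(suppress=True,precision=1)
s=read_state();print(s["eef_pos"],s["width"],s["force"])
S=cam("scene");I=cv2.cvtColor(S["img"],cv2.COLOR_RGB2GRAY)
print("expected top corners", [proj(S,[413,-275.5+d,z]) for d,z in((34,112),(-34,112),(45,72),(-45,72))])
x0,y0=320,240;J=I[y0:350,x0:410];N,l,st_,ce=cv2.connectedComponentsWithStats((J>180).astype(np.uint8))
for i in range(1,N):
    if st_[i,4]>12: c=ce[i]+[x0,y0];print(st_[i],c,onz(S,c,112),onz(S,c,72))
# rack lips
J=I[205:295,215:305];N,l,st_,ce=cv2.connectedComponentsWithStats((J>195).astype(np.uint8),connectivity=4)
for i in range(1,N):
    if st_[i,4]>25: print("rack",st_[i,4],ce[i]+[215,205])
E
```

```text
[ 416.3 -274.3  259.4] 29.862437530366694 [ 1.2 -0.  -0.3]
expected top corners [array([343. , 312.8]), array([377.6, 287. ]), array([336.7, 332. ]), array([381. , 298.3])]
[ 70   0  20  15 130] [400.5 245. ] [ 446.6 -391.4  112. ] [ 466.7 -417.9   72. ]
[  13    2   77   52 1287] [378.7 265. ] [ 440.7 -338.8  112. ] [ 460.5 -362.2   72. ]
[ 37  31  24  20 138] [368.  280.3] [ 430.7 -307.   112. ] [ 450.  -328.6   72. ]
[ 27  42  30  25 266] [361.6 294.7] [ 418.3 -282.4  112. ] [ 436.8 -302.6   72. ]
[ 59  50  18  16 130] [386.1 298.4] [ 390.8 -304.8  112. ] [ 407.8 -326.2   72. ]
[16 55 16 14 99] [344.6 301.3] [ 425.9 -256.1  112. ] [ 444.9 -274.8   72. ]
[ 3 69  6  7 22] [325.7 312.4] [ 429.4 -223.5  112. ] [ 448.7 -240.3   72. ]
[24 69  5  5 16] [346.3 311.1] [ 412.1 -247.   112. ] [ 430.3 -265.1   72. ]
[29 73  5  7 22] [350.8 315.8] [ 402.3 -246.5  112. ] [ 420.  -264.6   72. ]
[71 84  5  4 15] [393.1 325.4] [ 352.9 -280.5  112. ] [ 367.7 -300.5   72. ]
[18 87  8  6 28] [341.9 329.4] [ 394.1 -222.3  112. ] [ 411.3 -239.    72. ]
rack 163 [236.  233.8]
rack 130 [251.4 251. ]
```

```bash
python3 -c "
from cell import *
print(finish_job())"
```

```text
the job is handed in; nothing more can be done
None
```

The job is handed in: the keeper was turned to its open stop, the two-notch gauge lowered to the floor of the stand slot before release, and the other two gauges left in the rack; the clock read 16.4 s at the last move.

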